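# Stack carving blanks crosswise to season under the magnifier

### The arm

A 6-joint arm with a two-finger parallel gripper is mounted at the origin on the work surface. World frame = base frame: x ahead of the robot, y to its left, z up, the work surface at z = 0. Lengths are in m, angles in degrees, forces in N, time in s.
With the tool pointing down it reaches from about 0.35 to 0.875 m from the base axis. Payload 4.2 kg.
Tool frame: the origin (TCP) lies on the centre line of the jaws, within the pads' length; the fingertips stand 19 mm ahead of it and the grasp point (between the pads) is the TCP; z points along the fingers, y is the line along which they close (so a half turn about z gives the same grasp; the last joint's range is limited). The gripper opens to 87 mm and grips with 3 to 60 N. Pads are 19 mm wide; open, the fingers measure 117 mm over their backs; the gripper's body (75 mm by 190 mm) begins 51 mm behind the grasp point.
Start: joints at [80.707, 22.042, 0.453, 0, -68.411, -14.817], TCP at [0.255, 0.57, 0.242] pointing down, gripper open.
Joint ranges: [-179.83, 179.83], [-69.29, 118.12], [-61.27, 80.66], [-181.25, 117.63], [-171.15, -9.14], [-177.46, 177.46]. Speed limits (degrees/s): [159.86, 159.86, 180, 180, 180, 180].

### API

Orientations are given as a 3x3 rotation matrix whose columns are the frame's x, y, z axes.
In Python, from station import sense, capture, finish_job, search_frame, masks_of gives the robot as it stands.
- The arm moves only by the tool drive_tool, never from a script. Its argument "rows" is a list of rows, each a list of 7 numbers: the opening in per cent of the stroke, from 0 (shut) to 100 (fully open), then the shift along the world's x, y, z in mm, then the turn, a rotation vector about the world's x, y, z in rad. In form: [[fingers, dx, dy, dz, wx, wy, wz], ...]. A call has 1 to 5 rows; each row shifts and turns the commanded pose from where the row before left it; what a row does not reach is not made up. A row lasts 1/12 s, in which the tool goes at most 41.7 mm and 7.16 degrees, less where a joint would pass 70% of its speed; a pose out of reach is approached as far as the arm can. A call is refused whole if a number of a shift passes 41.7 or a number of a turn 0.125, either way. A call with a gripper value outside its range is refused whole. The fingers move at their own pace and stop on an object; the grip force is fixed at half the most. Time passes only in rows, so rows that do not move let the fingers close. It gives the time, the measured TCP pose, the force, the opening and the grip force at its end, in the units of the state.
- sense(): the state, without advancing time (a new reading comes with each control period).
- capture(name): name is "side" or "top"; returns a dict with "frame" (480x640x3 uint8, red, green, blue), "z_map" (480x640 float32, m along the optical axis (not along the pixel's ray), 0 where there is no reading), "fx", "fy", "cx", "cy" (pixels), "R" (3x3) and "t" (3): a world point X has camera coordinates R X + t. Camera axes: x right, y down, z forward; pixel columns grow to the right and rows downward; lengths in m; the calibration is good to about 2 mm. A picture is of the moment at which its call begins.
- finish_job(): hands the job in; it is judged then, once.
Trained networks look in a picture, given as the dict that the camera call returned (one of the last four; its "shot" number tells which), for a name from the list of things; names that differ only in an ending like _2 or _b are one class to them, and where a whole thing is asked for, a point or a joint stands for the part that bears it (a point fixed in the world has none). Each returns a list of dicts, best first, with "p" (0 to 1); they miss things now and then, are a little off and sometimes report something else, mostly with a low value. They report only what shows in the picture. A call takes as long as a camera call.
- search_frame(label, picture): "xy" ([column, row] in pixels, amid what is visible of it).
- masks_of(label, picture): "region" (480x640 bool, what is visible of it) and "xy" ([column, row] in pixels, amid what is visible of it).
The state is a dict: "time_s": time; "joints": joint angles; "joint_velocities": joint speeds; "effort": joint torques, N m; "tcp_pos": TCP position; "ee_rot": TCP orientation; "wrist_force": force on the tool from outside, world axes, zero at the start; "moment": the same for the moment, N m; "gripper_width": opening from 0.0 (shut) to 1.0 (fully open); "gripper_force": force on a finger pad.
Only numpy, scipy, OpenCV 4.12 (cv2) and the standard library are available. Lean on these libraries where they do the work, as an engineer would, in place of code of your own. Each camera call takes 0.05 s, during which the arm holds its last target. There are 200 camera calls.

### The job

Swing the magnifier aside, well clear of the bench block, to whichever side leaves the slats reachable. Then stack the slats log-cabin fashion on the block's two grey bearers, each layer crosswise to the one below: first the two pale boxwood slats, then on top the two dark ebony slats, each pair parallel and spread apart so that its outer long edges are flush with the ends of the layer below. Leave the octopus, the pin vise and the polishing wheel where they are.

Things in the scene. Friction and masses are not known exactly. Their poses are not given: they have to be found in the camera images.
- bench_block: fixed square aluminium block, 122 x 122 x 22 mm, with two dark grey bearers fixed on its top, each 110 x 22 x 16 mm, running along the block's x and centred at y = +44 and -44 mm of its frame. Origin: centre of its underside, on the bench. Bearer tops are 38 mm above the bench. Yaw varies
- boxwood1_mid (a point): centre (half-way up) of a pale honey-yellow boxwood slat, 110 x 22 x 16 mm, 45 g; x along its length, y across its width, z its thickness. It starts flat on the bench at any yaw; the start may have one boxwood slat lying flat across the middle of an ebony slat (the upper centre then at z = 0.024 instead of 0.008)
- boxwood2_mid (a point): centre (half-way up) of a pale honey-yellow boxwood slat, 110 x 22 x 16 mm, 45 g; x along its length, y across its width, z its thickness. It starts flat on the bench at any yaw; the start may have one boxwood slat lying flat across the middle of an ebony slat (the upper centre then at z = 0.024 instead of 0.008)
- ebony1_mid (a point): centre (half-way up) of a dark ebony slat, 110 x 22 x 16 mm, 45 g; x along its length, y across its width, z its thickness. It starts flat on the bench at any yaw; the start may have one boxwood slat lying flat across the middle of an ebony slat (the upper centre then at z = 0.024 instead of 0.008)
- ebony2_mid (a point): centre (half-way up) of a dark ebony slat, 110 x 22 x 16 mm, 45 g; x along its length, y across its width, z its thickness. It starts flat on the bench at any yaw; the start may have one boxwood slat lying flat across the middle of an ebony slat (the upper centre then at z = 0.024 instead of 0.008)
- magnifier (a joint): angle of the chrome swing arm about its upright hinge on the stand, rad; it starts between about -0.2 and 0.2, with the lens over the block. At 0 the arm points from the stand towards the robot (-x); positive swings the lens to -y (robot's right), negative to +y (left); stops at -1.5 and 1.5; stays where it is left; about 1 N at the knob moves it
- magnifier_hinge (a point): point on the upright hinge axis of the swing arm, 205 mm above the bench. The stand is a fixed steel post of 18 mm diameter below it, on a fixed round foot of 90 mm diameter
- magnifier_knob (a point): on the axis of the upright black knob on the swing arm, 155 mm from the hinge axis, 14 mm below the knob's top. The knob is 20 mm in diameter and stands 44 mm above the arm (from 210 to 254 mm above the bench)
- lens_centre (a point): centre of the round lens at the end of the swing arm, 220 mm from the hinge axis, 205 mm above the bench; ring outer diameter 112 mm, 12 mm thick
- octopus: bystander: carved boxwood octopus, 84 mm across and 60 mm high, loose; origin under its centre
- pin_vise: bystander: pin vise lying on the bench with blue plastic handle, 125 mm long along its x, 18 mm thick, loose; origin on the bench under it, 55 mm from the blue end
- polishing_wheel: bystander: grey rubber polishing wheel of 76 mm diameter on a steel arbor in a stand, foot 70 x 80 mm, 88 mm high, loose; origin under its centre

How it is judged (in metres and radians):
On the way, in this order (a step that is already met when the one before it is completed fails the run):
1. the magnifier's lens is swung aside, clear of the bench block (horizontal distance between lens_centre and bench_block above 0.17 m), for 0.2 s.
2. both boxwood slats lie parallel on the bearers, crosswise, one flush with each end of the bearers ((((x of boxwood1_mid in the frame of bench_block between 0.034 and 0.054 m and y of boxwood1_mid in the frame of bench_block between -0.01 and 0.01 m and z of boxwood1_mid in the frame of bench_block between 0.042 and 0.05 m and angle between the x axis of boxwood1_mid and the y axis of bench_block, either way round below 0.15 rad and angle between the z axis of boxwood1_mid and the z axis of bench_block, either way round below 0.1 rad) and (x of boxwood2_mid in the frame of bench_block between -0.054 and -0.034 m and y of boxwood2_mid in the frame of bench_block between -0.01 and 0.01 m and z of boxwood2_mid in the frame of bench_block between 0.042 and 0.05 m and angle between the x axis of boxwood2_mid and the y axis of bench_block, either way round below 0.15 rad and angle between the z axis of boxwood2_mid and the z axis of bench_block, either way round below 0.1 rad)) or ((x of boxwood1_mid in the frame of bench_block between -0.054 and -0.034 m and y of boxwood1_mid in the frame of bench_block between -0.01 and 0.01 m and z of boxwood1_mid in the frame of bench_block between 0.042 and 0.05 m and angle between the x axis of boxwood1_mid and the y axis of bench_block, either way round below 0.15 rad and angle between the z axis of boxwood1_mid and the z axis of bench_block, either way round below 0.1 rad) and (x of boxwood2_mid in the frame of bench_block between 0.034 and 0.054 m and y of boxwood2_mid in the frame of bench_block between -0.01 and 0.01 m and z of boxwood2_mid in the frame of bench_block between 0.042 and 0.05 m and angle between the x axis of boxwood2_mid and the y axis of bench_block, either way round below 0.15 rad and angle between the z axis of boxwood2_mid and the z axis of bench_block, either way round below 0.1 rad)))), for 0.2 s.
At the end, for the whole second after the job is handed in: Lens centre over 170 mm from block centre (seen from above). Boxwood slats flat on the bearers along the block's y at its x = +44 and -44 mm; ebony slats flat on them along x at y = +44 and -44 mm: each within 10 mm, 4 mm in height, 0.15 rad, and at rest. Either slat of a pair may take either place (horizontal distance between lens_centre and bench_block above 0.17 m and (((x of boxwood1_mid in the frame of bench_block between 0.034 and 0.054 m and y of boxwood1_mid in the frame of bench_block between -0.01 and 0.01 m and z of boxwood1_mid in the frame of bench_block between 0.042 and 0.05 m and angle between the x axis of boxwood1_mid and the y axis of bench_block, either way round below 0.15 rad and angle between the z axis of boxwood1_mid and the z axis of bench_block, either way round below 0.1 rad) and (x of boxwood2_mid in the frame of bench_block between -0.054 and -0.034 m and y of boxwood2_mid in the frame of bench_block between -0.01 and 0.01 m and z of boxwood2_mid in the frame of bench_block between 0.042 and 0.05 m and angle between the x axis of boxwood2_mid and the y axis of bench_block, either way round below 0.15 rad and angle between the z axis of boxwood2_mid and the z axis of bench_block, either way round below 0.1 rad)) or ((x of boxwood1_mid in the frame of bench_block between -0.054 and -0.034 m and y of boxwood1_mid in the frame of bench_block between -0.01 and 0.01 m and z of boxwood1_mid in the frame of bench_block between 0.042 and 0.05 m and angle between the x axis of boxwood1_mid and the y axis of bench_block, either way round below 0.15 rad and angle between the z axis of boxwood1_mid and the z axis of bench_block, either way round below 0.1 rad) and (x of boxwood2_mid in the frame of bench_block between 0.034 and 0.054 m and y of boxwood2_mid in the frame of bench_block between -0.01 and 0.01 m and z of boxwood2_mid in the frame of bench_block between 0.042 and 0.05 m and angle between the x axis of boxwood2_mid and the y axis of bench_block, either way round below 0.15 rad and angle between the z axis of boxwood2_mid and the z axis of bench_block, either way round below 0.1 rad))) and (((y of ebony1_mid in the frame of bench_block between 0.034 and 0.054 m and x of ebony1_mid in the frame of bench_block between -0.01 and 0.01 m and z of ebony1_mid in the frame of bench_block between 0.058 and 0.066 m and angle between the x axis of ebony1_mid and the x axis of bench_block, either way round below 0.15 rad and angle between the z axis of ebony1_mid and the z axis of bench_block, either way round below 0.1 rad) and (y of ebony2_mid in the frame of bench_block between -0.054 and -0.034 m and x of ebony2_mid in the frame of bench_block between -0.01 and 0.01 m and z of ebony2_mid in the frame of bench_block between 0.058 and 0.066 m and angle between the x axis of ebony2_mid and the x axis of bench_block, either way round below 0.15 rad and angle between the z axis of ebony2_mid and the z axis of bench_block, either way round below 0.1 rad)) or ((y of ebony1_mid in the frame of bench_block between -0.054 and -0.034 m and x of ebony1_mid in the frame of bench_block between -0.01 and 0.01 m and z of ebony1_mid in the frame of bench_block between 0.058 and 0.066 m and angle between the x axis of ebony1_mid and the x axis of bench_block, either way round below 0.15 rad and angle between the z axis of ebony1_mid and the z axis of bench_block, either way round below 0.1 rad) and (y of ebony2_mid in the frame of bench_block between 0.034 and 0.054 m and x of ebony2_mid in the frame of bench_block between -0.01 and 0.01 m and z of ebony2_mid in the frame of bench_block between 0.058 and 0.066 m and angle between the x axis of ebony2_mid and the x axis of bench_block, either way round below 0.15 rad and angle between the z axis of ebony2_mid and the z axis of bench_block, either way round below 0.1 rad))) and linear speed of each of boxwood1, boxwood2, ebony1, ebony2 below 0.02 m/s); the robot touches nothing.
It fails at once if the octopus is disturbed (moved over 15 mm or tipped) (distance of octopus from where it was at the start of the episode above 0.015 m or angle between octopus's own z axis and vertical above 0.35 rad).
It fails at once if the pin vise is disturbed (moved over 15 mm or tipped) (distance of pin_vise from where it was at the start of the episode above 0.015 m or angle between pin_vise's own z axis and vertical above 0.35 rad).
It fails at once if the polishing wheel is disturbed (moved over 15 mm or tipped) (distance of polishing_wheel from where it was at the start of the episode above 0.015 m or angle between polishing_wheel's own z axis and vertical above 0.35 rad).
It also fails if it takes over 72 s, if anything falls off the work surface, if the arm or the gripper's body presses on something with over 40 N, if the wrist force passes 120 N, or if a joint passes its speed limit or range.

## Working session

There is one attempt and no reset: what is moved stays moved. The work goes in short steps, Python scripts to look and compute and a tool call to move; the robot and the scene stay as the last step left them, time stands still between calls to the robot, and variables do not carry over. Pictures are saved under pics/ and viewed, at most 10 in all, crops included, and the job is handed in when it is done.

Besides the shell and the picture viewer there is one more tool, called after "Request:" as a command line: name --pt "numbers of a row" for each row, then --argument value for the rest. drive_tool: Moves the arm, as the interface text tells. Its arguments: {"type":"object","properties":{"rows":{"type":"array"}},"required":["rows"]}

```bash
mkdir -p pics; python3 - <<'E'
from station import *
import cv2,numpy as np
for n in ["top","side"]:
    c=capture(n); cv2.imwrite(f"pics/{n}0.png",c["frame"][:,:,::-1]); np.savez(f"{n}0.npz",**{k:v for k,v in c.items()})
    print(n,c["R"],c["t"],c["fx"],c["cx"])
    for l in ["bench_block","boxwood1_mid","ebony1_mid","magnifier_knob","lens_centre","octopus","pin_vise","polishing_wheel"]:
        out=[]
        for m in masks_of(l,c):
            r=m["region"]&(c["z_map"]>0); v,u=np.nonzero(r); z=c["z_map"][r]
            P=np.stack([(u-c["cx"])/c["fx"]*z,(v-c["cy"])/c["fy"]*z,z],1)
            W=(P-c["t"])@np.array(c["R"])
            out.append((round(m["p"],2),np.round(m["xy"]),r.sum(),np.round(np.median(W,0),3)))
        print(l,out)
print(sense())
E
```

```text
top [[ 0.0292066  -0.99952913  0.00940755]
 [-0.994918   -0.02997657 -0.09612269]
 [ 0.09635944 -0.00655232 -0.99532504]] [-0.02329807  0.61038373  1.26059321] 543.8433219879128 324.64685821410865
bench_block [(0.95, array([285., 270.]), np.int64(926), array([0.546, 0.08 , 0.033]))]
boxwood1_mid [(0.72, array([434., 326.]), np.int64(480), array([ 0.428, -0.265,  0.016]))]
ebony1_mid [(0.8, array([433., 244.]), np.int64(446), array([ 0.623, -0.273,  0.015])), (0.29, array([317., 282.]), np.int64(3040), array([0.514, 0.016, 0.209]))]
magnifier_knob [(0.94, array([314., 280.]), np.int64(3037), array([0.513, 0.016, 0.209])), (0.51, array([432., 323.]), np.int64(514), array([ 0.428, -0.265,  0.015]))]
lens_centre [(0.96, array([317., 281.]), np.int64(3015), array([0.513, 0.016, 0.209])), (0.2, array([434., 242.]), np.int64(517), array([ 0.624, -0.272,  0.015]))]
octopus [(0.91, array([221., 235.]), np.int64(711), array([0.62 , 0.243, 0.014]))]
pin_vise [(0.54, array([493., 288.]), np.int64(340), array([ 0.515, -0.412,  0.015])), (0.5, array([316., 279.]), np.int64(2899), array([0.512, 0.0
[... 1200 characters left out ...]
126956e+01, -1.48175411e+01]), 'joint_velocities': array([ 0.0813821 ,  0.03058504,  0.06583972, -0.02452259, -0.02904311,
        0.00430169]), 'effort': array([ 1.95841449e-04, -3.90455961e+01,  1.87623811e+01,  4.22432810e+00,
        1.56178710e-02, -1.54701792e-05]), 'tcp_pos': array([0.25528278, 0.57046478, 0.2415838 ]), 'ee_rot': array([[ 9.12758906e-01, -4.08498689e-01,  2.59103885e-05],
       [-4.08498689e-01, -9.12758906e-01,  2.18323404e-05],
       [ 1.47314554e-05, -3.05120229e-05, -9.99999999e-01]]), 'wrist_force': array([ 0.37690565, -0.33654416,  0.17420512]), 'moment': array([ 0.00079258,  0.02573596, -0.01354545]), 'gripper_force': 0.0, 'gripper_width': 1.0023867730421954}
```

View pics/top0.png

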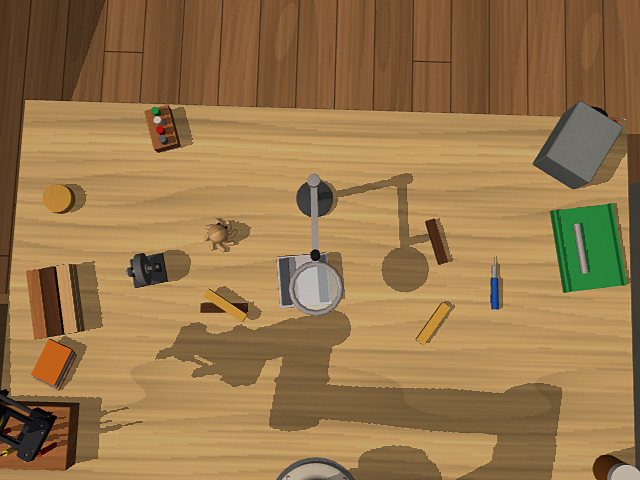

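View pics/side0.png

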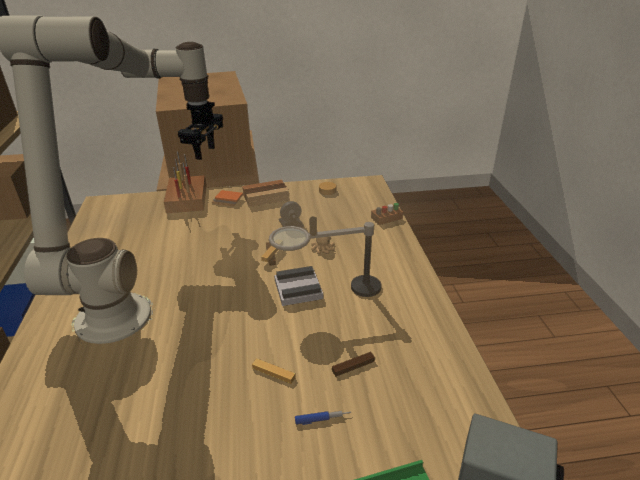

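Top view: the lens (316,288) is over the block (305,280) and the knob is at (316,255). The stand is at (314,198). One boxwood slat lies across an ebony slat at (224,305), next to the octopus (220,235). The other boxwood is at (433,322) and the other ebony at (437,241), with the pin vise at (495,285). Swinging right would put the lens over that ebony, so I'll swing left (negative).

```bash
cat > h.py <<'E'
from station import *
import cv2,numpy as np
def world(c):
    v,u=np.mgrid[:480,:640]; z=c["z_map"]
    P=np.stack([(u-c["cx"])/c["fx"]*z,(v-c["cy"])/c["fy"]*z,z],-1)
    W=(P-c["t"])@np.array(c["R"]); W[z<=0]=np.nan; return W
def rect(Q):
    (x,y),(w,h),a=cv2.minAreaRect((Q[:,:2]*1000).astype(np.float32))
    if w<h: w,h,a=h,w,a+90
    return f"xy {x:.1f} {y:.1f} size {w:.1f} x {h:.1f} yaw {(a+90)%180-90:.1f} n {len(Q)} z {np.median(Q[:,2]):.4f}"
def blobs(W,f,m,nmin=60):
    """connected pixel blobs of bool image m"""
    n,l,s,_=cv2.connectedComponentsWithStats(m.astype(np.uint8),connectivity=4)
    for i in range(1,n):
        if s[i,4]>=nmin:
            k=l==i; print(rect(W[k]), "rgb",f[k].mean(0).astype(int))
E
python3 - <<'E'
from h import *
for n in["top","side"]:
    c=dict(np.load(n+"0.npz",allow_pickle=True)); W=world(c); f=c["frame"]
    ok=(W[...,0]>.3)&(W[...,0]<.85)&(np.abs(W[...,1])<.4)
    k=ok&(W[...,2]>.235)&(np.abs(W[...,1])<.1)
    print(n,"knob+"); blobs(W,f,k,8)
    print("mag z .2-.235"); blobs(W,f,ok&(W[...,2]>.195)&(np.abs(W[...,1])<.1),20)
    print("low"); blobs(W,f,ok&(W[...,2]>.010)&(W[...,2]<.06),100)
    print("up"); blobs(W,f,ok&(W[...,2]>.0275)&(W[...,2]<.05)&(W[...,1]<.32),40)
E
```

```text
top knob+
xy 565.8 15.4 size 19.4 x 17.7 yaw 0.4 n 88 z 0.2584 rgb [27 25 24]
mag z .2-.235
xy 587.2 -0.2 size 283.9 x 109.8 yaw -8.1 n 3005 z 0.2088 rgb [150 145 140]
low
xy 838.3 378.2 size 43.5 x 22.6 yaw -87.7 n 190 z 0.0303 rgb [85 58 39]
xy 720.9 -1.8 size 83.3 x 36.3 yaw 1.6 n 371 z 0.0147 rgb [50 49 49]
xy 717.8 50.1 size 80.9 x 34.3 yaw 2.2 n 342 z 0.0150 rgb [63 61 60]
xy 624.2 -273.3 size 109.9 x 23.4 yaw 17.6 n 431 z 0.0155 rgb [73 41 22]
xy 623.2 246.3 size 60.1 x 53.5 yaw -38.8 n 363 z 0.0490 rgb [136 103  66]
xy 518.9 62.3 size 122.1 x 82.6 yaw 5.8 n 870 z 0.0278 rgb [114 108 108]
xy 457.5 227.2 size 115.4 x 58.0 yaw 80.0 n 758 z 0.0291 rgb [143 101  41]
xy 428.0 -266.3 size 109.8 x 24.0 yaw -33.9 n 438 z 0.0159 rgb [191 139  52]
up
xy 623.6 240.2 size 47.6 x 31.6 yaw -10.6 n 92 z 0.0433 rgb [91 69 44]
xy 573.4 0.0 size 14.6 x 14.1 yaw 1.9 n 42 z 0.0376 rgb [69 69 71]
xy 515.6 85.7 size 111.3 x 23.4 yaw 7.1 n 432 z 0.0377 rgb [70 71 72]
xy 456.9 224.2 size 110.3 x 22.5 yaw 58.3 n 428 z 0.0319 rgb [193 141  54]
side knob+
xy 565.5 11.1 size 21.2 x 20.0 yaw 53.6 n 75 z 0.2515 rgb [91 77 57]
mag z .2-.235
xy 587.8 -2.4 size 282.2 x 112.0 yaw -7.8 n 1363 z 0.2092 rgb [127 115  96]
low
xy 622.6 235.6 size 70.7 x 60.6 yaw -10.0 n 212 z 0.0214 rgb [120  97  68]
xy 452.5 225.7 size 119.0 x 45.8 yaw 77.5 n 209 z 0.0260 rgb [127  99  62]
xy 522.4 40.7 size 130.6 x 124.1 yaw -84.7 n 1330 z 0.0250 rgb [98 92 85]
xy 720.4 22.1 size 92.4 x 86.0 yaw 76.6 n 482 z 0.0164 rgb [64 59 50]
xy 625.1 -274.0 size 110.9 x 26.4 yaw 18.4 n 369 z 0.0159 rgb [74 52 34]
xy 429.1 -267.7 size 111.0 x 27.2 yaw -36.1 n 376 z 0.0156 rgb [176 135  75]
up
xy 627.3 233.4 size 47.2 x 28.8 yaw 2.2 n 86 z 0.0401 rgb [112  92  65]
xy 446.3 203.4 size 70.8 x 25.1 yaw 55.8 n 97 z 0.0328 rgb [159 123  73]
xy 517.1 83.3 size 110.6 x 33.2 yaw 4.4 n 269 z 0.0373 rgb [71 66 59]
xy 526.7 -2.6 size 109.9 x 28.9 yaw 6.4 n 306 z 0.0371 rgb [69 65 60]
```

Request:
drive_tool --pt "100 20 -35 10 0 0 0.03" --pt "100 20 -35 10 0 0 0.03" --pt "100 20 -35 10 0 0 0.03" --pt "100 20 -35 10 0 0 0.03" --pt "100 20 -35 10 0 0 0.03"

```text
time_s: 1.32
tcp_pos: [0.3558, 0.3937, 0.2921]
ee_rot: [[0.964, -0.265, 0.0], [-0.265, -0.964, 0.0], [0.0, -0.0, -1.0]]
wrist_force: [2.1, -0.8, 0.1]
gripper_width: 1.001
gripper_force: 0.0
```

Request:
drive_tool --pt "50 20 -35 10 0 0 0.03" --pt "50 20 -35 0 0 0 0.03" --pt "50 20 -35 0 0 0 0.03" --pt "50 20 -35 0 0 0 0.03" --pt "50 20 -35 0 0 0 0.03"

```text
time_s: 1.73
tcp_pos: [0.4558, 0.2186, 0.3021]
ee_rot: [[0.993, -0.119, 0.001], [-0.119, -0.993, 0.001], [0.001, -0.001, -1.0]]
wrist_force: [0.5, 0.6, -1.5]
gripper_width: 0.705
gripper_force: 0.0
```

Request:
drive_tool --pt "50 20 -35 0 0 0 0.03" --pt "50 20 -35 0 0 0 0.03" --pt "50 20 -35 0 0 0 0.03" --pt "50 20 -35 0 0 0 0.03" --pt "50 20 -35 0 0 0 0"

```text
time_s: 2.15
tcp_pos: [0.5559, 0.0435, 0.3019]
ee_rot: [[1.0, 0.0, 0.001], [0.0, -1.0, 0.0], [0.001, -0.0, -1.0]]
wrist_force: [0.1, 0.6, 0.2]
gripper_width: 0.506
gripper_force: 0.0
```

Request:
drive_tool --pt "50 11 -30 0 0 0 0" --pt "50 0 0 0 0 0 0"

```text
time_s: 2.32
tcp_pos: [0.5677, 0.0109, 0.301]
ee_rot: [[1.0, -0.007, -0.001], [-0.007, -1.0, -0.001], [-0.001, 0.001, -1.0]]
wrist_force: [-0.5, 1.1, 0.5]
gripper_width: 0.499
gripper_force: 0.0
```

Request:
drive_tool --pt "50 0 4 -29 0 0 0" --pt "50 0 0 -29 0 0 0" --pt "35 0 0 0 0 0 0" --pt "35 0 0 0 0 0 0"

```text
time_s: 2.65
tcp_pos: [0.5656, 0.0194, 0.2428]
ee_rot: [[1.0, -0.0, -0.003], [-0.0, -1.0, -0.002], [-0.003, 0.002, -1.0]]
wrist_force: [0.1, 0.4, 0.4]
gripper_width: 0.424
gripper_force: 0.0
```

Request:
drive_tool --pt "35 0 15.5 0 0 0 -0.1" --pt "35 1.5 15.4 0 0 0 -0.1" --pt "35 3.1 15.2 0 0 0 -0.1" --pt "35 4.6 14.8 0 0 0 -0.1" --pt "35 6 14.3 0 0 0 -0.1"

```text
time_s: 3.07
tcp_pos: [0.5823, 0.0956, 0.2465]
ee_rot: [[0.875, -0.483, 0.004], [-0.483, -0.875, 0.0], [0.003, -0.002, -1.0]]
wrist_force: [-0.2, -1.8, -0.2]
gripper_width: 0.352
gripper_force: 0.6
```

Request:
drive_tool --pt "35 7.4 13.6 0 0 0 -0.1" --pt "35 8.8 12.8 0 0 0 -0.1" --pt "35 10 11.9 0 0 0 -0.1" --pt "35 11.1 10.8 0 0 0 -0.1" --pt "35 12.1 9.6 0 0 0 -0.1"

```text
time_s: 3.48
tcp_pos: [0.6318, 0.1544, 0.2466]
ee_rot: [[0.537, -0.844, 0.003], [-0.844, -0.537, 0.0], [0.002, -0.003, -1.0]]
wrist_force: [-0.2, -1.6, 0.3]
gripper_width: 0.352
gripper_force: 0.6
```

Request:
drive_tool --pt "35 13 8.4 0 0 0 -0.1" --pt "35 13.8 7 0 0 0 -0.1" --pt "35 14.4 5.6 0 0 0 -0.1" --pt "35 14.9 4.1 0 0 0 -0.1" --pt "35 0 0 0 0 0 0"

```text
time_s: 3.9
tcp_pos: [0.6895, 0.1797, 0.2453]
ee_rot: [[0.168, -0.986, 0.004], [-0.986, -0.168, 0.001], [0.0, -0.004, -1.0]]
wrist_force: [0.2, -0.3, 0.3]
gripper_width: 0.347
gripper_force: 0.0
```

Request:
drive_tool --pt "50 0 0 30 0 0 0" --pt "100 0 0 30 0 0 0" --pt "100 -18.5 -32 0 0 0 0.057" --pt "100 -18.5 -32 0 0 0 0.057" --pt "100 -18.5 -32 0 0 0 0.057"

```text
time_s: 4.32
tcp_pos: [0.6309, 0.0822, 0.3062]
ee_rot: [[0.341, -0.94, 0.004], [-0.94, -0.341, 0.001], [0.0, -0.004, -1.0]]
wrist_force: [0.9, -0.0, 0.5]
gripper_width: 0.642
gripper_force: 0.0
```

Request:
drive_tool --pt "100 -18.5 -32 0 0 0 0.057" --pt "100 -18.5 -32 -15 0 0 0.057" --pt "100 -18.5 -32 -15 0 0 0.057" --pt "100 -18.5 -32 -15 0 0 0.057" --pt "100 -18.5 -32 -15 0 0 0.057"

```text
time_s: 4.73
tcp_pos: [0.5381, -0.0786, 0.2455]
ee_rot: [[0.591, -0.807, 0.005], [-0.807, -0.591, 0.0], [0.003, -0.004, -1.0]]
wrist_force: [0.2, -1.1, 0.7]
gripper_width: 0.972
gripper_force: 0.0
```

Request:
drive_tool --pt "100 -18.5 -32 -15 0 0 0.057" --pt "100 -18.5 -32 -15 0 0 0.057" --pt "100 -18.5 -32 -15 0 0 0.057" --pt "100 -18.5 -32 -15 0 0 0.057" --pt "100 -18.5 -32 -15 0 0 0.057"

```text
time_s: 5.15
tcp_pos: [0.4462, -0.2388, 0.1703]
ee_rot: [[0.794, -0.608, 0.004], [-0.608, -0.794, -0.001], [0.004, -0.002, -1.0]]
wrist_force: [1.1, -0.5, -0.1]
gripper_width: 1.001
gripper_force: 0.0
```

```bash
cat > look.py <<'E'
from h import *
import sys
for n in["top","side"]:
    c=capture(n); W=world(c); f=c["frame"]; cv2.imwrite(f"pics/{n}{sys.argv[1]}.png",f[:,:,::-1])
    ok=(W[...,0]>.35)&(W[...,0]<.8)&(np.abs(W[...,1])<.32)
    for lo,hi in[(.012,.0195),(.0275,.034),(.034,.042),(.049,.059),(.065,.075)]:
        print(n,lo); blobs(W,f,ok&(W[...,2]>lo)&(W[...,2]<hi),120)
    print("lens"); blobs(W,f,ok&(W[...,2]>.195)&(W[...,2]<.215)&(W[...,0]>.55)&(W[...,1]>.05),100)
E
python3 look.py 1
```

```text
top 0.012
xy 711.8 20.6 size 86.0 x 70.1 yaw -72.2 n 495 z 0.0155 rgb [39 39 39]
xy 624.3 -273.4 size 110.0 x 23.3 yaw 17.3 n 359 z 0.0158 rgb [73 41 22]
xy 449.7 259.3 size 52.7 x 21.3 yaw -88.4 n 162 z 0.0157 rgb [78 46 26]
top 0.0275
xy 456.6 224.2 size 109.7 x 22.7 yaw 58.1 n 345 z 0.0313 rgb [196 143  55]
top 0.034
xy 525.9 -1.4 size 109.8 x 21.9 yaw 6.0 n 387 z 0.0380 rgb [72 72 74]
xy 516.4 85.9 size 109.9 x 22.0 yaw 6.0 n 385 z 0.0378 rgb [71 71 73]
top 0.049
xy 623.6 246.8 size 37.8 x 37.6 yaw 1.4 n 166 z 0.0541 rgb [155 117  75]
top 0.065
lens
xy 677.7 238.7 size 109.8 x 109.3 yaw -21.2 n 2221 z 0.2082 rgb [166 155 137]
xy 703.2 110.4 size 124.4 x 15.5 yaw -78.7 n 450 z 0.2095 rgb [117 110 106]
side 0.012
xy 720.0 19.9 size 87.1 x 85.8 yaw 76.3 n 300 z 0.0154 rgb [56 49 40]
xy 624.6 -274.5 size 109.9 x 25.4 yaw 17.0 n 334 z 0.0160 rgb [78 55 36]
xy 428.2 -268.1 size 111.3 x 26.6 yaw -34.2 n 336 z 0.0159 rgb [183 140  79]
side 0.0275
side 0.034
xy 538.8 -1.7 size 87.3 x 30.3 yaw 13.5 n 156 z 0.0379 rgb [73 69 64]
side 0.049
side 0.065
lens
xy 706.6 177.9 size 235.2 x 107.7 yaw -63.6 n 590 z 0.2094 rgb [130 120 104]
```

Request:
drive_tool --pt "100 -18 -28 0 0 0 0.058" --pt "100 0 0 -38 0 0 0" --pt "100 0 0 -38 0 0 0" --pt "70 0 0 -38 0 0 0" --pt "60 0 0 -26 0 0 0"

```text
time_s: 5.67
tcp_pos: [0.4289, -0.2652, 0.0279]
ee_rot: [[0.825, -0.565, 0.001], [-0.565, -0.825, -0.0], [0.001, -0.0, -1.0]]
wrist_force: [-0.1, 0.7, 0.2]
gripper_width: 0.92
gripper_force: 0.0
```

Request:
drive_tool --pt "60 0 0 -8 0 0 0" --pt "10 0 0 0 0 0 0" --pt "10 0 0 0 0 0 0" --pt "10 0 0 0 0 0 0" --pt "10 0 0 0 0 0 0"

```text
time_s: 6.08
tcp_pos: [0.4298, -0.2656, 0.0221]
ee_rot: [[0.825, -0.565, 0.003], [-0.565, -0.825, -0.001], [0.003, -0.001, -1.0]]
wrist_force: [-0.6, -1.1, 0.7]
gripper_width: 0.557
gripper_force: 0.0
```

Request:
drive_tool --pt "10 0 0 0 0 0 0" --pt "10 0 0 0 0 0 0" --pt "10 0 0 0 0 0 0" --pt "10 0 0 0 0 0 0" --pt "10 0 0 30 0 0 0"

```text
time_s: 6.5
tcp_pos: [0.4246, -0.2644, 0.0463]
ee_rot: [[0.823, -0.567, -0.011], [-0.567, -0.823, 0.004], [-0.012, 0.003, -1.0]]
wrist_force: [-0.8, -0.1, -0.1]
gripper_width: 0.251
gripper_force: 30.0
```

Request:
drive_tool --pt "10 0 0 30 0 0 0" --pt "10 13.5 31 25 0 0 -0.086" --pt "10 13.5 31 13 0 0 -0.086" --pt "10 13.5 31 0 0 0 -0.086" --pt "10 13.5 31 0 0 0 -0.086"

```text
time_s: 6.92
tcp_pos: [0.4832, -0.1406, 0.1197]
ee_rot: [[0.581, -0.814, 0.003], [-0.814, -0.581, 0.0], [0.002, -0.003, -1.0]]
wrist_force: [0.4, -0.0, -0.6]
gripper_width: 0.248
gripper_force: 30.0
```

Request:
drive_tool --pt "10 13.5 31 0 0 0 -0.086" --pt "10 13.5 31 0 0 0 -0.086" --pt "10 13.5 31 0 0 0 -0.086" --pt "10 13.5 31 0 0 0 -0.086" --pt "10 13.5 31 0 0 0 -0.086"

```text
time_s: 7.33
tcp_pos: [0.55, 0.0148, 0.1182]
ee_rot: [[0.19, -0.982, -0.0], [-0.982, -0.19, -0.0], [-0.0, 0.0, -1.0]]
wrist_force: [0.7, 0.3, -0.3]
gripper_width: 0.251
gripper_force: 30.0
```

Request:
drive_tool --pt "10 13.5 32 0 0 0 -0.086" --pt "10 0 0 0 0 0 0"

```text
time_s: 7.5
tcp_pos: [0.5662, 0.0498, 0.1184]
ee_rot: [[0.112, -0.994, 0.003], [-0.994, -0.112, 0.001], [-0.0, -0.003, -1.0]]
wrist_force: [1.1, -0.0, -0.5]
gripper_width: 0.25
gripper_force: 30.0
```

Request:
drive_tool --pt "10 -1.2 -2.5 -20 0 0 0" --pt "10 0 0 -20 0 0 0" --pt "10 0 0 -15 0 0 0" --pt "10 0 0 -3 0 0 0" --pt "10 0 0 0 0 0 0"

```text
time_s: 7.92
tcp_pos: [0.5614, 0.0423, 0.0596]
ee_rot: [[0.109, -0.994, -0.002], [-0.994, -0.109, -0.001], [0.001, 0.002, -1.0]]
wrist_force: [0.5, -0.0, -0.3]
gripper_width: 0.246
gripper_force: 30.0
```

Request:
drive_tool --pt "10 0 0 0 0 0 0" --pt "10 0 0 0 0 0 0"

```text
time_s: 8.08
tcp_pos: [0.5624, 0.0425, 0.0608]
ee_rot: [[0.109, -0.994, 0.001], [-0.994, -0.109, 0.0], [-0.0, -0.001, -1.0]]
wrist_force: [0.3, -0.1, 0.2]
gripper_width: 0.247
gripper_force: 30.0
```

Request:
drive_tool --pt "10 2.5 4 0 0 0 0" --pt "10 0 0 -1 0 0 0" --pt "10 0 0 0 0 0 0"

```text
time_s: 8.33
tcp_pos: [0.5649, 0.0469, 0.0595]
ee_rot: [[0.109, -0.994, 0.0], [-0.994, -0.109, 0.0], [-0.0, -0.001, -1.0]]
wrist_force: [-0.4, 0.5, -0.9]
gripper_width: 0.25
gripper_force: 30.0
```

Request:
drive_tool --pt "45 0 0 0 0 0 0" --pt "45 0 0 0 0 0 0" --pt "45 0 0 0 0 0 0" --pt "50 0 0 25 0 0 0" --pt "60 0 0 35 0 0 0"

```text
time_s: 8.75
tcp_pos: [0.5622, 0.0459, 0.1167]
ee_rot: [[0.108, -0.994, -0.008], [-0.994, -0.108, -0.002], [0.002, 0.008, -1.0]]
wrist_force: [1.6, 0.1, -0.5]
gripper_width: 0.506
gripper_force: 0.0
```

Request:
drive_tool --pt "70 -18 29.5 0 0 0 -0.11" --pt "70 -18 29.5 0 0 0 -0.11" --pt "70 -18 29.5 0 0 0 -0.11" --pt "70 -18 29.5 0 0 0 -0.11" --pt "70 -18 29.5 0 0 0 -0.11"

```text
time_s: 9.17
tcp_pos: [0.4737, 0.1952, 0.1196]
ee_rot: [[-0.432, -0.902, 0.0], [-0.902, 0.432, 0.0], [-0.001, -0.0, -1.0]]
wrist_force: [0.2, 0.9, -0.2]
gripper_width: 0.697
gripper_force: 0.0
```

Request:
drive_tool --pt "70 -18 29.5 0 0 0 -0.11" --pt "70 0 0 -30 0 0 0" --pt "60 0 0 -30 0 0 0" --pt "60 0 0 -16 0 0 0" --pt "60 0 0 0 0 0 0"

```text
time_s: 9.58
tcp_pos: [0.4544, 0.2222, 0.0402]
ee_rot: [[-0.524, -0.852, -0.006], [-0.852, 0.524, -0.005], [0.007, 0.002, -1.0]]
wrist_force: [-0.0, 0.1, -0.1]
gripper_width: 0.617
gripper_force: 0.0
```

Request:
drive_tool --pt "60 0 0 -3 0 0 0" --pt "60 0 0 0 0 0 0" --pt "10 0 0 0 0 0 0" --pt "10 0 0 0 0 0 0"

```text
time_s: 9.92
tcp_pos: [0.4574, 0.2241, 0.0416]
ee_rot: [[-0.524, -0.852, 0.002], [-0.852, 0.524, 0.002], [-0.003, -0.001, -1.0]]
wrist_force: [0.1, -0.4, -0.0]
gripper_width: 0.525
gripper_force: 0.0
```

Request:
drive_tool --pt "10 0 0 0 0 0 0" --pt "10 0 0 0 0 0 0" --pt "10 0 0 0 0 0 0" --pt "10 0 0 0 0 0 0" --pt "10 0 0 0 0 0 0"

```text
time_s: 10.33
tcp_pos: [0.4568, 0.2237, 0.0406]
ee_rot: [[-0.523, -0.852, 0.0], [-0.852, 0.523, 0.0], [-0.0, -0.0, -1.0]]
wrist_force: [-0.7, 0.6, 2.3]
gripper_width: 0.254
gripper_force: 30.0
```

Request:
drive_tool --pt "10 0 0 25 0 0 0" --pt "10 0 0 35 0 0 0" --pt "10 3.4 -31 20 0 0 0.109" --pt "10 3.4 -31 0 0 0 0.109" --pt "10 3.4 -31 0 0 0 0.109"

```text
time_s: 10.75
tcp_pos: [0.4675, 0.1305, 0.1219]
ee_rot: [[-0.215, -0.977, 0.003], [-0.977, 0.215, 0.002], [-0.003, -0.003, -1.0]]
wrist_force: [-0.0, -0.6, 0.0]
gripper_width: 0.249
gripper_force: 30.0
```

Request:
drive_tool --pt "10 3.4 -31 0 0 0 0.109" --pt "10 3.4 -31 0 0 0 0.109" --pt "10 3.5 -31 0 0 0 0.109" --pt "10 0 0 0 0 0 0" --pt "10 0 0 0 0 0 0"

```text
time_s: 11.17
tcp_pos: [0.4769, 0.0363, 0.1201]
ee_rot: [[0.099, -0.995, -0.001], [-0.995, -0.099, -0.0], [0.0, 0.001, -1.0]]
wrist_force: [0.1, 0.1, -0.8]
gripper_width: 0.25
gripper_force: 30.0
```

Request:
drive_tool --pt "10 0 0 -25 0 0 0" --pt "10 0 0 -20 0 0 0" --pt "10 0 0 -10 0 0 0" --pt "10 0 0 0 0 0 0" --pt "10 0 0 0 0 0 0"

```text
time_s: 11.58
tcp_pos: [0.4772, 0.0385, 0.0651]
ee_rot: [[0.104, -0.995, -0.001], [-0.995, -0.104, -0.0], [0.0, 0.001, -1.0]]
wrist_force: [0.2, 0.6, -0.6]
gripper_width: 0.245
gripper_force: 30.0
```

Request:
drive_tool --pt "10 0 0 -2.5 0 0 0" --pt "45 0 0 0 0 0 0" --pt "45 0 0 0 0 0 0" --pt "45 0 0 0 0 0 0" --pt "50 0 0 25 0 0 0"

```text
time_s: 12.0
tcp_pos: [0.4743, 0.0368, 0.0849]
ee_rot: [[0.102, -0.995, -0.009], [-0.995, -0.102, -0.003], [0.002, 0.009, -1.0]]
wrist_force: [0.5, 0.5, -0.1]
gripper_width: 0.447
gripper_force: 0.0
```

Request:
drive_tool --pt "60 0 0 35 0 0 0" --pt "70 12.3 -26 0 0 0 -0.1145" --pt "70 12.3 -26 0 0 0 -0.1145" --pt "70 12.3 -26 0 0 0 -0.1145" --pt "70 12.3 -26 0 0 0 -0.1145"

```text
time_s: 12.42
tcp_pos: [0.527, -0.0673, 0.1237]
ee_rot: [[-0.352, -0.936, 0.002], [-0.936, 0.352, 0.0], [-0.001, -0.001, -1.0]]
wrist_force: [0.4, 0.3, -0.2]
gripper_width: 0.686
gripper_force: 0.0
```

Request:
drive_tool --pt "70 12.3 -26 0 0 0 -0.1145" --pt "70 12.3 -26 0 0 0 -0.1145" --pt "70 12.3 -26 0 0 0 -0.1145" --pt "70 12.3 -26 0 0 0 -0.1145" --pt "70 12.3 -26 0 0 0 -0.1145"

```text
time_s: 12.83
tcp_pos: [0.5883, -0.1978, 0.1232]
ee_rot: [[-0.804, -0.595, 0.0], [-0.595, 0.804, 0.0], [-0.0, -0.0, -1.0]]
wrist_force: [-0.1, 0.3, -0.6]
gripper_width: 0.702
gripper_force: 0.0
```

Request:
drive_tool --pt "70 12.3 -26 0 0 0 -0.1145" --pt "70 12.3 -26 0 0 0 -0.1145" --pt "70 12.3 -26 0 0 0 -0.1145" --pt "60 0 0 0 0 0 0"

```text
time_s: 13.17
tcp_pos: [0.6262, -0.2787, 0.1225]
ee_rot: [[-0.958, -0.288, 0.002], [-0.288, 0.958, -0.002], [-0.001, -0.002, -1.0]]
wrist_force: [0.3, -0.0, -0.6]
gripper_width: 0.673
gripper_force: 0.0
```

```bash
python3 look.py 2 | grep -v octo
```

```text
top 0.012
xy 711.0 12.8 size 86.7 x 59.7 yaw -45.8 n 448 z 0.0152 rgb [41 40 40]
xy 450.5 230.7 size 109.4 x 21.3 yaw -88.4 n 407 z 0.0155 rgb [80 47 27]
top 0.0275
top 0.034
xy 525.9 -1.4 size 66.0 x 21.9 yaw 6.2 n 245 z 0.0374 rgb [71 72 74]
xy 516.7 86.0 size 65.0 x 22.0 yaw 6.6 n 236 z 0.0376 rgb [71 72 75]
top 0.049
xy 623.5 247.7 size 39.7 x 37.4 yaw -88.3 n 171 z 0.0543 rgb [161 122  78]
xy 564.7 46.7 size 109.5 x 22.1 yaw -83.6 n 425 z 0.0535 rgb [203 148  55]
xy 477.5 39.3 size 108.6 x 21.9 yaw -84.3 n 424 z 0.0539 rgb [204 150  57]
top 0.065
lens
xy 678.1 238.2 size 110.3 x 108.8 yaw -26.4 n 2232 z 0.2082 rgb [170 158 140]
xy 703.6 109.9 size 123.3 x 15.0 yaw -78.9 n 449 z 0.2091 rgb [120 113 109]
side 0.012
xy 451.7 229.4 size 112.8 x 22.3 yaw -88.4 n 122 z 0.0161 rgb [108  84  57]
xy 624.7 -274.6 size 111.5 x 25.8 yaw 17.6 n 330 z 0.0157 rgb [77 54 35]
side 0.0275
side 0.034
xy 526.2 -1.6 size 108.4 x 28.1 yaw 5.0 n 167 z 0.0378 rgb [77 70 61]
side 0.049
xy 565.5 44.9 size 115.9 x 23.3 yaw -83.6 n 191 z 0.0546 rgb [176 133  72]
xy 478.8 38.1 size 110.4 x 23.0 yaw -84.6 n 190 z 0.0541 rgb [182 138  77]
side 0.065
lens
xy 642.6 221.7 size 78.8 x 34.4 yaw -67.4 n 129 z 0.2089 rgb [126 118 102]
```

Request:
drive_tool --pt "60 0 0 -35 0 0 0" --pt "60 0 0 -35 0 0 0" --pt "60 0 0 -20 0 0 0" --pt "60 0 0 0 0 0 0" --pt "60 0 0 0 0 0 0"

```text
time_s: 13.68
tcp_pos: [0.6241, -0.2733, 0.0324]
ee_rot: [[-0.955, -0.297, -0.002], [-0.297, 0.955, 0.0], [0.002, 0.001, -1.0]]
wrist_force: [0.0, 0.3, 1.3]
gripper_width: 0.601
gripper_force: 0.0
```

Request:
drive_tool --pt "60 0 0 -10 0 0 0" --pt "10 0 0 0 0 0 0" --pt "10 0 0 0 0 0 0" --pt "10 0 0 0 0 0 0" --pt "10 0 0 0 0 0 0"

```text
time_s: 14.1
tcp_pos: [0.6253, -0.2744, 0.0239]
ee_rot: [[-0.955, -0.296, 0.002], [-0.296, 0.955, -0.0], [-0.002, -0.001, -1.0]]
wrist_force: [-0.2, -0.2, -0.2]
gripper_width: 0.381
gripper_force: 0.0
```

Request:
drive_tool --pt "10 0 0 0 0 0 0" --pt "10 0 0 0 0 0 0" --pt "10 0 0 0 0 0 0" --pt "10 0 0 0 0 0 0"

```text
time_s: 14.43
tcp_pos: [0.625, -0.2744, 0.0234]
ee_rot: [[-0.955, -0.295, 0.001], [-0.295, 0.955, -0.0], [-0.0, -0.0, -1.0]]
wrist_force: [-0.3, 0.8, 2.6]
gripper_width: 0.249
gripper_force: 30.0
```

Request:
drive_tool --pt "10 0 0 25 0 0 0" --pt "10 0 0 35 0 0 0" --pt "10 0 0 35 0 0 0" --pt "10 -12.4 34.1 5 0 0 -0.0244" --pt "10 -12.4 34.1 0 0 0 -0.0244"

```text
time_s: 14.85
tcp_pos: [0.6018, -0.2071, 0.126]
ee_rot: [[-0.97, -0.244, 0.007], [-0.244, 0.97, -0.001], [-0.007, -0.003, -1.0]]
wrist_force: [0.4, 1.5, -1.7]
gripper_width: 0.25
gripper_force: 30.0
```

Request:
drive_tool --pt "10 -12.4 34.1 0 0 0 -0.0244" --pt "10 -12.4 34.1 0 0 0 -0.0244" --pt "10 -12.4 34.1 0 0 0 -0.0244" --pt "10 -12.4 34.1 0 0 0 -0.0244" --pt "10 -12.4 34.1 0 0 0 -0.0244"

```text
time_s: 15.27
tcp_pos: [0.5369, -0.0343, 0.1227]
ee_rot: [[-0.992, -0.127, -0.0], [-0.127, 0.992, 0.0], [0.0, 0.0, -1.0]]
wrist_force: [-0.2, 0.8, -0.4]
gripper_width: 0.248
gripper_force: 30.0
```

Request:
drive_tool --pt "10 -12.4 34.1 0 0 0 -0.0244" --pt "10 0 0 -20 0 0 0" --pt "10 0 0 -15 0 0 0" --pt "10 0 0 0 0 0 0" --pt "10 0 0 0 0 0 0"

```text
time_s: 15.68
tcp_pos: [0.5251, -0.0016, 0.0873]
ee_rot: [[-0.994, -0.105, -0.002], [-0.105, 0.994, -0.001], [0.002, -0.001, -1.0]]
wrist_force: [0.8, -0.0, -0.7]
gripper_width: 0.251
gripper_force: 30.0
```

Position and yaw match; lower 10 mm and release.

Request:
drive_tool --pt "10 0.5 0 -6 0 0 0" --pt "10 0 0 -3 0 0 0" --pt "10 0 0 0 0 0 0" --pt "10 0 0 0 0 0 0"

```text
time_s: 16.02
tcp_pos: [0.5262, -0.0019, 0.0789]
ee_rot: [[-0.995, -0.104, 0.0], [-0.104, 0.995, -0.0], [-0.0, -0.0, -1.0]]
wrist_force: [-0.7, -0.1, -0.9]
gripper_width: 0.246
gripper_force: 30.0
```

Request:
drive_tool --pt "10 0 0 -1.3 0 0 0" --pt "45 0 0 0 0 0 0" --pt "45 0 0 0 0 0 0" --pt "45 0 0 0 0 0 0" --pt "50 0 0 25 0 0 0"

```text
time_s: 16.43
tcp_pos: [0.5229, -0.0021, 0.0989]
ee_rot: [[-0.995, -0.103, -0.01], [-0.103, 0.995, -0.002], [0.01, -0.001, -1.0]]
wrist_force: [1.0, -0.3, -0.5]
gripper_width: 0.445
gripper_force: 0.0
```

Request:
drive_tool --pt "60 0 0 35 0 0 0" --pt "60 -5.8 17.9 0 0 0 0.115" --pt "60 -5.8 17.9 0 0 0 0.115" --pt "60 -5.8 17.9 0 0 0 0.115" --pt "60 -5.8 17.9 0 0 0 0.115"

```text
time_s: 16.85
tcp_pos: [0.5026, 0.0708, 0.138]
ee_rot: [[-0.842, -0.539, 0.001], [-0.539, 0.842, 0.001], [-0.001, -0.0, -1.0]]
wrist_force: [0.5, 0.1, -0.2]
gripper_width: 0.594
gripper_force: 0.0
```

Request:
drive_tool --pt "60 -5.8 17.9 0 0 0 0.115" --pt "60 -5.8 17.9 0 0 0 0.115" --pt "60 -5.8 17.9 0 0 0 0.115" --pt "60 -5.8 17.9 0 0 0 0.115" --pt "60 -5.8 17.9 0 0 0 0.115"

```text
time_s: 17.27
tcp_pos: [0.4735, 0.1605, 0.1378]
ee_rot: [[-0.413, -0.911, 0.0], [-0.911, 0.413, 0.0], [-0.0, -0.0, -1.0]]
wrist_force: [0.9, 0.3, -0.1]
gripper_width: 0.6
gripper_force: 0.0
```

Request:
drive_tool --pt "60 -5.8 17.9 0 0 0 0.115" --pt "60 -5.8 17.9 0 0 0 0.115" --pt "60 -5.8 17.9 0 0 0 0.115" --pt "60 -5.8 17.9 0 0 0 0.115" --pt "60 0 0 -35 0 0 0"

```text
time_s: 17.68
tcp_pos: [0.4547, 0.2373, 0.1084]
ee_rot: [[0.038, -0.999, 0.013], [-0.999, -0.038, 0.011], [-0.01, -0.014, -1.0]]
wrist_force: [2.0, 1.6, 0.2]
gripper_width: 0.605
gripper_force: 0.0
```

Request:
drive_tool --pt "60 0 0 -35 0 0 0" --pt "60 0 0 -30 0 0 0" --pt "60 0 0 0 0 0 0" --pt "60 0 0 0 0 0 0"

```text
time_s: 18.02
tcp_pos: [0.4502, 0.2307, 0.0368]
ee_rot: [[0.029, -1.0, -0.002], [-1.0, -0.029, -0.003], [0.003, 0.002, -1.0]]
wrist_force: [0.1, 0.4, 0.2]
gripper_width: 0.598
gripper_force: 0.0
```

Request:
drive_tool --pt "60 0 0 -14 0 0 0" --pt "10 0 0 0 0 0 0" --pt "10 0 0 0 0 0 0" --pt "10 0 0 0 0 0 0" --pt "10 0 0 0 0 0 0"

```text
time_s: 18.43
tcp_pos: [0.4514, 0.2318, 0.0251]
ee_rot: [[0.029, -1.0, 0.002], [-1.0, -0.029, 0.002], [-0.002, -0.002, -1.0]]
wrist_force: [0.6, 0.1, 0.3]
gripper_width: 0.382
gripper_force: 0.0
```

Request:
drive_tool --pt "10 0 0 0 0 0 0" --pt "10 0 0 0 0 0 0" --pt "10 0 0 0 0 0 0" --pt "10 0 0 0 0 0 0"

```text
time_s: 18.77
tcp_pos: [0.451, 0.2315, 0.0244]
ee_rot: [[0.029, -1.0, 0.001], [-1.0, -0.029, 0.001], [-0.001, -0.001, -1.0]]
wrist_force: [-1.6, -0.7, 6.3]
gripper_width: 0.252
gripper_force: 30.0
```

Request:
drive_tool --pt "10 0 0 25 0 0 0" --pt "10 0 0 35 0 0 0" --pt "10 0 0 35 0 0 0" --pt "10 5 -11.2 5 0 0 -0.115" --pt "10 5 -11.2 0 0 0 -0.115"

```text
time_s: 19.18
tcp_pos: [0.4621, 0.2101, 0.1266]
ee_rot: [[-0.204, -0.979, 0.005], [-0.979, 0.204, 0.004], [-0.005, -0.004, -1.0]]
wrist_force: [0.9, -0.4, -0.4]
gripper_width: 0.25
gripper_force: 30.0
```

Request:
drive_tool --pt "10 5 -11.2 0 0 0 -0.115" --pt "10 5 -11.2 0 0 0 -0.115" --pt "10 5 -11.2 0 0 0 -0.115" --pt "10 5 -11.2 0 0 0 -0.115" --pt "10 5 -11.2 0 0 0 -0.115"

```text
time_s: 19.6
tcp_pos: [0.4855, 0.1521, 0.1233]
ee_rot: [[-0.705, -0.709, -0.001], [-0.709, 0.705, -0.0], [0.001, 0.0, -1.0]]
wrist_force: [-0.2, -0.3, -0.7]
gripper_width: 0.245
gripper_force: 30.0
```

Request:
drive_tool --pt "10 5 -11.2 0 0 0 -0.115" --pt "10 5 -11.2 0 0 0 -0.115" --pt "10 5 -11.2 0 0 0 -0.115" --pt "10 5 -11.2 0 0 0 -0.115" --pt "10 5 -11.2 0 0 0 -0.115"

```text
time_s: 20.02
tcp_pos: [0.5105, 0.0961, 0.1232]
ee_rot: [[-0.977, -0.212, -0.001], [-0.212, 0.977, -0.0], [0.001, -0.0, -1.0]]
wrist_force: [-0.5, -0.4, -0.6]
gripper_width: 0.249
gripper_force: 30.0
```

Request:
drive_tool --pt "10 5 -11.2 0 0 0 -0.115" --pt "10 0 0 -20 0 0 0" --pt "10 0 0 -15 0 0 0" --pt "10 0 0 0 0 0 0" --pt "10 0 0 0 0 0 0"

```text
time_s: 20.43
tcp_pos: [0.5151, 0.0852, 0.0879]
ee_rot: [[-0.995, -0.104, -0.002], [-0.104, 0.995, -0.001], [0.002, -0.001, -1.0]]
wrist_force: [0.4, 0.4, -1.4]
gripper_width: 0.248
gripper_force: 30.0
```

Request:
drive_tool --pt "10 1 0.7 -6 0 0 0" --pt "10 0 0 -2.5 0 0 0" --pt "10 0 0 0 0 0 0" --pt "10 0 0 0 0 0 0"

```text
time_s: 20.77
tcp_pos: [0.5168, 0.0865, 0.0803]
ee_rot: [[-0.994, -0.105, 0.0], [-0.105, 0.994, 0.0], [-0.0, 0.0, -1.0]]
wrist_force: [0.0, -0.3, 0.0]
gripper_width: 0.248
gripper_force: 30.0
```

Request:
drive_tool --pt "10 0 0 -1.6 0 0 0" --pt "45 0 0 0 0 0 0" --pt "45 0 0 0 0 0 0" --pt "45 0 0 0 0 0 0" --pt "50 0 0 25 0 0 0"

```text
time_s: 21.18
tcp_pos: [0.5137, 0.0851, 0.0998]
ee_rot: [[-0.995, -0.103, -0.009], [-0.103, 0.995, -0.003], [0.009, -0.002, -1.0]]
wrist_force: [0.2, -1.2, 0.1]
gripper_width: 0.441
gripper_force: 0.0
```

Request:
drive_tool --pt "60 0 0 40 0 0 0" --pt "60 -20 25 20 0 0 0" --pt "60 -20 30 10 0 0 0" --pt "60 -20 30 0 0 0 0" --pt "60 -10 30 0 0 0 0"

```text
time_s: 21.6
tcp_pos: [0.445, 0.202, 0.1748]
ee_rot: [[-0.995, -0.104, 0.001], [-0.104, 0.995, 0.002], [-0.001, 0.002, -1.0]]
wrist_force: [0.3, 0.4, -0.4]
gripper_width: 0.597
gripper_force: 0.0
```

Request:
drive_tool --pt "60 -10 35 0 0 0 0" --pt "60 -10 35 0 0 0 0" --pt "60 -10 30 0 0 0 0" --pt "60 0 0 0 0 0 0" --pt "60 0 0 0 0 0 0"

```text
time_s: 22.02
tcp_pos: [0.416, 0.3026, 0.1734]
ee_rot: [[-0.994, -0.107, -0.0], [-0.107, 0.994, 0.0], [0.0, 0.0, -1.0]]
wrist_force: [-0.0, -0.1, -0.7]
gripper_width: 0.604
gripper_force: 0.0
```

```bash
python3 look.py 3 | grep -v octo
```

```text
top 0.012
xy 714.4 21.9 size 85.6 x 74.1 yaw -78.8 n 518 z 0.0153 rgb [40 40 40]
top 0.0275
top 0.034
top 0.049
xy 625.5 247.1 size 36.7 x 36.1 yaw -75.2 n 159 z 0.0541 rgb [161 122  78]
xy 564.7 46.5 size 66.3 x 22.2 yaw -83.5 n 259 z 0.0538 rgb [191 138  52]
xy 477.8 37.4 size 66.8 x 21.8 yaw -84.1 n 262 z 0.0535 rgb [144 102  40]
top 0.065
xy 525.8 -2.2 size 109.7 x 22.0 yaw 6.1 n 446 z 0.0698 rgb [64 37 21]
xy 516.5 86.0 size 109.6 x 22.1 yaw 6.4 n 445 z 0.0698 rgb [70 41 25]
lens
xy 678.2 239.0 size 110.4 x 108.7 yaw 47.0 n 2222 z 0.2082 rgb [172 161 142]
xy 703.7 109.9 size 123.1 x 15.2 yaw -79.0 n 446 z 0.2093 rgb [122 115 111]
side 0.012
xy 720.3 22.4 size 89.7 x 86.0 yaw 46.8 n 312 z 0.0156 rgb [55 48 40]
side 0.0275
side 0.034
xy 526.9 -4.0 size 106.8 x 26.0 yaw 7.0 n 163 z 0.0382 rgb [60 53 44]
side 0.049
side 0.065
xy 517.6 84.7 size 109.7 x 28.0 yaw 6.0 n 207 z 0.0701 rgb [78 58 38]
xy 527.1 -2.5 size 110.7 x 29.3 yaw 6.5 n 241 z 0.0701 rgb [63 45 29]
lens
xy 674.0 173.1 size 236.9 x 110.6 yaw 85.5 n 590 z 0.2093 rgb [128 118 102]
```

View pics/top3.png

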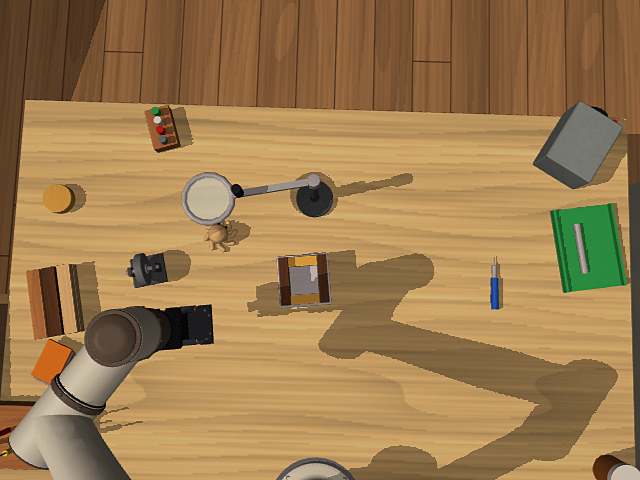

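The picture shows the finished log cabin at (304,280) and the lens aside at (208,198). The octopus, pin vise and wheel haven't moved, and the arm is clear.

```bash
python3 -c "from station import *; print(finish_job())"
```

```text
the job is handed in; nothing more can be done
None
```

The magnifier is swung left, about 250 mm from the block, all four slats are stacked log-cabin fashion within about 1 mm of target, the bystanders stayed where they were, and the job was handed in after about 22 s (no verdict was returned).

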